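# Park the substrate scraper in its rack

### The arm

A 6-joint arm with a two-finger parallel gripper is mounted at the origin on a cart in front of the work surface, level with it; the furniture and walls round the work are solid. World frame = base frame: x ahead of the robot, y to its left, z up, the work surface at z = 0. Lengths are in m, angles in degrees, forces in N, time in s.
With the tool pointing down it reaches from about 0.25 to 0.725 m from the base axis. Payload 9.7 kg.
Tool frame: the origin (TCP) lies between the finger pads; the fingertips stand 19 mm ahead of it and the grasp point (between the pads) is the TCP; z points along the fingers, y is the line along which they close (so a half turn about z gives the same grasp; the last joint's range is limited). The gripper opens to 85 mm and grips with 20 to 120 N. Pads are 22 mm wide; open, the fingers measure 114 mm over their backs; the gripper's body (76 mm by 85 mm) begins 54 mm behind the grasp point. The pads swing forward as they close: fully open they stand 13 mm farther back than shut.
Start: joints at [-67.38, 4.979, 10.078, 95.1, 0, 90], TCP at [0.212, -0.508, 0.25] pointing down, gripper open.
Joint ranges: [-179.16, 179.16], [-48.56, 103.87], [-65.8, 70.77], [-126.05, 130.52], [-82.76, 87.17], [-180, 180]. Speed limits (degrees/s): [127.2, 127.2, 147.25, 180, 180, 180].

### API

Orientations are given as [roll, pitch, yaw] about the fixed x, y, z axes, in that order (R = Rz(yaw) Ry(pitch) Rx(roll)).
In Python, from workcell import telemetry, camera, calibration, workorder gives the robot as it stands.
- The arm moves only by the tool play_rows, never from a script. Its argument "increments" is a list of rows, each a list of 3 entries, a list of its own where there are three numbers: the shift along the tool's x, y, z in mm, then the turn, a rotation vector about the tool's x, y, z in degrees, then the closure, from 0 (fully open) to 1 (shut). In form: [[[x, y, z], [ax, ay, az], jaw], ...]. A call has 1 to 20 rows; each row is the pose to reach, as a shift and turn from the pose commanded when the call began, along the tool's axes at that moment; what a row does not reach only later rows make up. A row lasts 1/10 s, in which the tool goes at most 50 mm and 8.59 degrees, less where a joint would pass 70% of its speed; a pose out of reach is approached as far as the arm can. A call with a gripper value outside its range is refused whole. The fingers move at their own pace and stop on an object; "grip_force" is the grip in N (left out, the last holds). Time passes only in rows, so rows that repeat a pose let the fingers close. It gives the time, the measured TCP pose, the force, the opening and the grip force at its end, in the units of the state.
- telemetry.get_obs(): the state, without advancing time (a new reading comes with each control period).
- camera(name): name is "side" or "top"; returns (picture, depth): 400x640x3 uint8, red, green, blue; 400x640 float32, m along the optical axis (not along the pixel's ray), 0 where there is no reading.
- calibration(name): a dict with "vertical_fov" (degrees; the focal length in pixels is half the picture's height over the tangent of half this angle, whatever the lens; pixels are square), "cx", "cy" (the principal point, pixels), "rvec" (rotation vector, rad) and "tvec" (3), from world to camera coordinates, as OpenCV has them. Camera axes: x right, y down, z forward; pixel columns grow to the right and rows downward; lengths in m; the calibration is good to about 2 mm. A picture is of the moment at which its call begins. calibration takes no time and is no camera call.
- workorder.job_done(): hands the job in; it is judged then, once.
The state is a dict: "time": time; "q": joint angles; "qd": joint speeds; "joint_efforts": joint torques, N m; "ee_pos": TCP position; "tcp_rot": TCP orientation; "wrist_force": force on the tool from outside, world axes, zero at the start; "torque": the same for the moment, N m; "opening": finger opening in m; "grasp_force": force on a finger pad.
Only numpy, scipy, OpenCV 4.12 (cv2) and the standard library are available. Lean on these libraries where they do the work, as an engineer would, in place of code of your own. Each camera call takes 0.05 s, during which the arm holds its last target. There are 200 camera calls.

### The job

Take the orange-handled scraper out of the mug and put it away in the empty slot of the leaning wooden tool rack, beside the blue-handled one. Slide the blade into the slot and press it gently but fully home, until the bolster sits on the wood and the spring catch has snapped in behind the wide part of the blade. Leave the mug standing where it is and do not disturb the clear lidded cups or the white jelly cups.

Things in the scene. Friction and masses are not known exactly. Their poses are not given: they have to be found in the camera images.
- scraper: loose flat scraper, 110 g, 199 mm long. Origin: centre of its shoulder, where the blade meets the bolster; +z to the handle's end, x normal to the flat, y across. Dark bolster z 0 to 9 mm, 18 thick (x), 30 wide (y). Starts tip down in the mug, flat on its rim, leaning 32 degrees from vertical, handle towards the robot's right, free above the rim. Either flat may face up
- scraper_grip (a point): middle of the orange handle, z +60 mm of the scraper (same axes). The handle runs from z 8 to z 87 mm, 16 mm thick (x), 24 mm wide (y), flat sides
- scraper_tip (a point): centre of the steel blade's tip, z -112 mm of the scraper. The blade is 4 mm thick, 34 mm wide, tapering over its last 22 mm to 20 mm at the tip. From 25 to 19 mm below the shoulder both edges slope in to a neck 26 mm wide, which runs up to the shoulder: the notch for the catch
- slot_block: inclined part of the fixed rack. Origin: centre of the mouth of the EMPTY slot, 120 mm above the table; +z out of the slot, leaning 35 degrees from vertical towards the robot's right, normal to the flat top face (z 0); x normal to the slot's flat, y along its width. Slot 5.6 mm (x, plain mouth) by 36 mm (y), 115 mm deep. Home: the scraper's origin and z lie on these
- blue_scraper (a point): shoulder of an identical scraper with a blue handle, fixed in the rack's other slot (y +95 mm of slot_block); its handle rises 87 mm out of the face. The pale slotted block is 42 mm thick (x), reaches from y -35 to y +130 mm and 118 mm down; brown cheeks and a base board carry it
- catch (a joint): travel of the empty slot's spring catch, m: a brass roller (radius 6 mm) 16 mm inside the slot at its -y side, sticking 4.5 mm into it. 0 = relaxed; 1.5 to 5 mm while the blade's edge holds it back; under 1.5 mm again when it has dropped in beside the neck of a blade that is home. Preload 4 N, 0.8 N per mm; sliding the blade past it takes 3 to 7 N
- mug: white mug, 78 mm diameter, 97 mm high, loose, 0.24 kg. Origin on the table, 16 mm from the middle of the bowl, which lies at its y +16 mm; the mug's handle points to its -y. Inner floor 7 mm above the table
- jar: bystander, loose: clear lidded rearing cup with dark leaf mould, 102 mm diameter, 73 mm high; origin under its centre
- jar_b: bystander, loose: a second such cup, 102 mm diameter, 73 mm high; origin under its centre
- jelly_a: bystander, loose: small white jelly cup, dome up, 46x57x36 mm; origin under its centre
- jelly_b: bystander, loose: small white jelly cup, dome up, 46x57x36 mm; origin under its centre

How it is judged (in metres and radians):
On the way, in this order (a step that is already met when the one before it is completed fails the run):
1. the scraper has been drawn out of the mug: its tip is above the mug's rim (z of scraper_tip in the frame of mug above 0.1 m), for 0.1 s.
2. the blade has entered the empty slot, in line with it, by 40 mm or more (z of scraper_tip in the frame of slot_block below -0.04 m and x of scraper_tip in the frame of slot_block between -0.005 and 0.005 m and y of scraper_tip in the frame of slot_block between -0.012 and 0.012 m and angle between the z axis of scraper and the z axis of slot_block, either way round below 0.12 rad), for 0.1 s.
At the end, for the whole second after the job is handed in: the scraper rests in the empty slot with its shoulder within 3 mm of the top face and 4 mm of the slot's middle, in line within 3 degrees, the catch relaxed beside the neck (under 1.5 mm), at rest; the mug stands upright within 50 mm of its place (z of scraper in the frame of slot_block between -0.003 and 0.003 m and x of scraper in the frame of slot_block between -0.004 and 0.004 m and y of scraper in the frame of slot_block between -0.004 and 0.004 m and angle between the z axis of scraper and the z axis of slot_block, either way round below 0.05 rad and z of scraper_tip in the frame of slot_block below -0.105 m and value of joint catch below 0.0015 m and linear speed of scraper below 0.01 m/s and angle between mug's own z axis and vertical below 0.1 rad and distance of mug from where it was at the start of the episode below 0.05 m); the robot touches nothing.
It fails at once if the mug is tipped (over 20 degrees) (angle between mug's own z axis and vertical above 0.35 rad).
It fails at once if the scraper is rammed into the rack (over 60 N) (contact force between scraper and slot_block above 60 N).
It fails at once if a lidded cup or a jelly cup is disturbed (moved more than 25 mm) (distance of any of jar, jar_b, jelly_a, jelly_b from where it was at the start of the episode above 0.025 m).
It also fails if it takes over 51 s, if anything falls off the work surface, if the arm or the gripper's body presses on something with over 40 N, if the wrist force passes 120 N, or if a joint passes its speed limit or range.

## Working session

There is one attempt and no reset: what is moved stays moved. The work goes in short steps, Python scripts to look and compute and a tool call to move; the robot and the scene stay as the last step left them, time stands still between calls to the robot, and variables do not carry over. Pictures are saved under pics/ and viewed, at most 10 in all, crops included, and the job is handed in when it is done.

Besides the shell and the picture viewer there is one more tool, called after "Emit:" by a JSON object that holds its "api" and its "payload". play_rows: Moves the arm, as the interface text tells. Its arguments: {"type":"object","properties":{"increments":{"type":"array"},"grip_force":{"type":"number"}},"required":["increments"]}

```bash
mkdir -p pics; cat > h.py <<'E'
import numpy as np, cv2
from scipy.spatial.transform import Rotation as R
from workcell import telemetry, camera, calibration, workorder
def cam(n):
    c=calibration(n); f=200/np.tan(np.radians(c["vertical_fov"])/2)
    K=np.array([[f,0,c["cx"]],[0,f,c["cy"]],[0,0,1.]])
    return K,R.from_rotvec(np.ravel(c["rvec"])).as_matrix(),np.ravel(c["tvec"]),c
def cloud(n,d):
    K,Rm,t,c=cam(n); v,u=np.mgrid[0:400,0:640]
    P=np.stack([(u-K[0,2])/K[0,0]*d,(v-K[1,2])/K[1,1]*d,d],-1)
    return (P-t)@Rm
def grab(n,tag):
    im,d=camera(n); cv2.imwrite(f"pics/{tag}.png",im[:,:,::-1]); np.savez(f"{tag}.npz",im=im,d=d); return im,d,cloud(n,d)
def load(n,tag):
    z=np.load(f"{tag}.npz"); return z["im"],z["d"],cloud(n,z["d"])
E
python3 - <<'E'
from h import *
for n in("side","top"):
    im,d,P=grab(n,n+"0"); K,Rm,t,c=cam(n); print(n,c,"campos",-Rm.T@t)
print(telemetry.get_obs())
E
```

```text
side {'vertical_fov': 55.96893844341313, 'cx': 316.58398068458524, 'cy': 199.3466125158833, 'rvec': array([-0.00276542, -2.62171406,  1.72407428]), 'tvec': array([0.57315701, 0.07847342, 1.21631045])} campos [0.57020259 1.08602674 0.55632101]
top {'vertical_fov': 43.13356885924583, 'cx': 326.292690684592, 'cy': 199.56041689369806, 'rvec': array([ 2.17873651, -2.04563285,  0.20997473]), 'tvec': array([0.06793609, 0.59693212, 1.41072971])} campos [0.2964884  0.0901507  1.50168874]
{'time': 0.1, 'q': array([-6.73810069e+01,  5.00937920e+00,  1.00391797e+01,  9.50995830e+01,
       -1.07823825e-03,  9.00004367e+01]), 'qd': array([ 0.01757669, -0.09376391,  0.23828556, -0.01629711,  0.06112987,
        0.05413545]), 'joint_efforts': array([ 7.48447255e-04, -5.21562624e+01,  4.65651977e+01,  1.59188843e-02,
       -4.76190871e-05,  1.09718928e-05]), 'ee_pos': array([ 0.21145693, -0.5075314 ,  0.24964189]), 'tcp_rot': array([-1.79930217e+02,  1.07876933e-03,  2.26185577e+01]), 'wrist_force': array([-1.19650683,  0.57551695, -0.67144374]), 'torque': array([-0.00651123,  0.00036365,  0.01227998]), 'grasp_force': 0.0, 'opening': 0.08554728583977347}
```

View pics/side0.png

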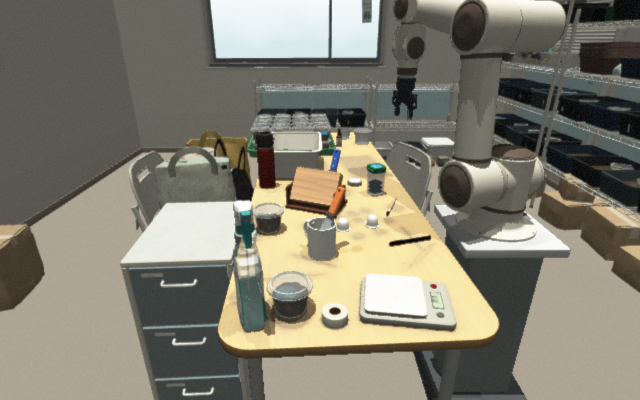

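View pics/top0.png

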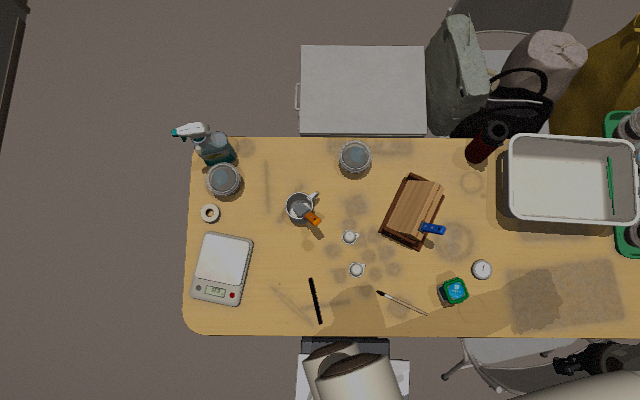

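The side view shows the mug at (320,238), with the orange handle behind it at (338,200) and the rack at (315,190). The top view shows the mug at (300,207), the orange handle at (313,218), the rack at (412,212) and the blue handle at (433,229).

```bash
python3 - <<'E'
from h import *
a=cv2.imread("pics/top0.png"); s=cv2.imread("pics/side0.png")
b=cv2.resize(a[145:295,270:460],None,fx=4,fy=4,interpolation=cv2.INTER_CUBIC)
cv2.imwrite("pics/topc.png",b)
cv2.imwrite("pics/sidec.png",cv2.resize(s[140:270,245:395],None,fx=4.6,fy=4.6,interpolation=cv2.INTER_CUBIC)) 
for n in("top","side"):
    im,d,P=load(n,n+"0"); hsv=cv2.cvtColor(im,cv2.COLOR_RGB2HSV)
    m={"orange":cv2.inRange(hsv,(5,190,120),(16,255,255)),"blue":cv2.inRange(hsv,(100,180,80),(120,255,255))}
    for k,mm in m.items():
        nn,l,st,ce=cv2.connectedComponentsWithStats(mm)
        for i in range(1,nn):
            if st[i,4]>25:
                q=P[(l==i)&(d>0)]; c=q.mean(0); w,v=np.linalg.eigh(np.cov(q.T))
                ax=v[:,2]; e=(q-c)@ax
                print(n,k,st[i],ce[i].round(1),"c",c.round(4),"ax",ax.round(3),"ext",e.min().round(4),e.max().round(4),"n",v[:,0].round(3),np.sqrt(w).round(4))
im,d,P=load("top","top0")
for u,v in[(412,180),(440,185),(398,240),(425,245),(415,210),(300,207),(350,237),(357,270),(355,155),(225,180),(270,250)]:
    print((u,v),P[v,u].round(4),im[v,u])
E
```

```text
top orange [305 212  16  14  91] [312.4 217.9] c [0.5189 0.1385 0.1581] ax [-0.429 -0.447  0.785] ext -0.0452 0.0326 n [0.546 0.564 0.619] [0.0031 0.0064 0.0231]
top blue [422 223  23  12 143] [433.5 228.2] c [ 0.5093 -0.1845  0.1712] ax [-0.233 -0.556  0.798] ext -0.0441 0.0343 n [0.253 0.758 0.601] [0.0026 0.0061 0.0234]
side blue [333 151   6  14  31] [335.9 157.8] c [ 0.5049 -0.1802  0.168 ] ax [-0.19  -0.555  0.81 ] ext -0.0236 0.0265 n [0.269 0.764 0.587] [0.0023 0.0041 0.0154]
(412, 180) [ 0.668  -0.1431  0.0517] [141 107  70]
(440, 185) [ 0.6403 -0.2103  0.123 ] [128 100  75]
(398, 240) [ 0.4913 -0.1117  0.0244] [22  7 17]
(425, 245) [ 0.484  -0.1949  0.0049] [94 76 46]
(415, 210) [ 0.5677 -0.145   0.108 ] [133 100  66]
(300, 207) [0.566  0.1805 0.0536] [95 98 96]
(350, 237) [0.4894 0.0298 0.0387] [173 171 169]
(357, 270) [0.3957 0.0046 0.037 ] [173 172 166]
(355, 155) [0.7308 0.0291 0.062 ] [ 90 104 106]
(225, 180) [0.6297 0.4038 0.0666] [ 88 100 106]
(270, 250) [ 0.4411  0.2636 -0.0036] [173 143  93]
```

View pics/topc.png

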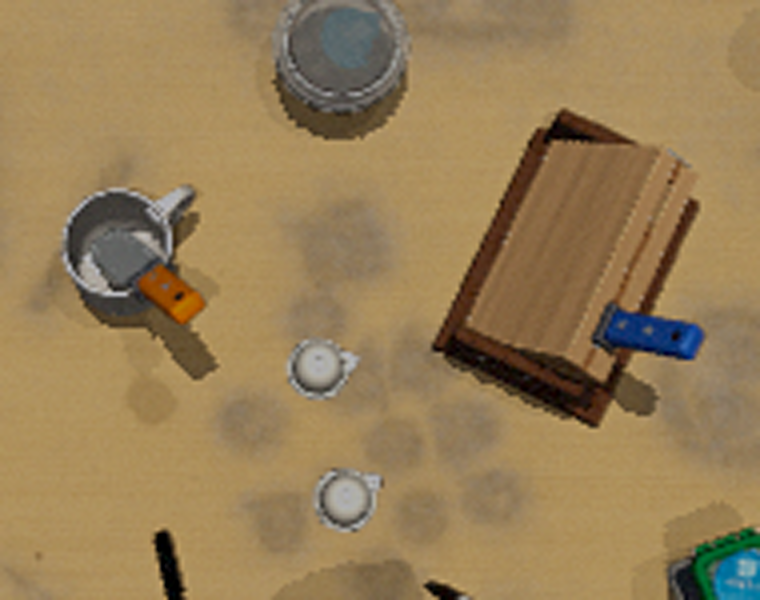

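View pics/sidec.png

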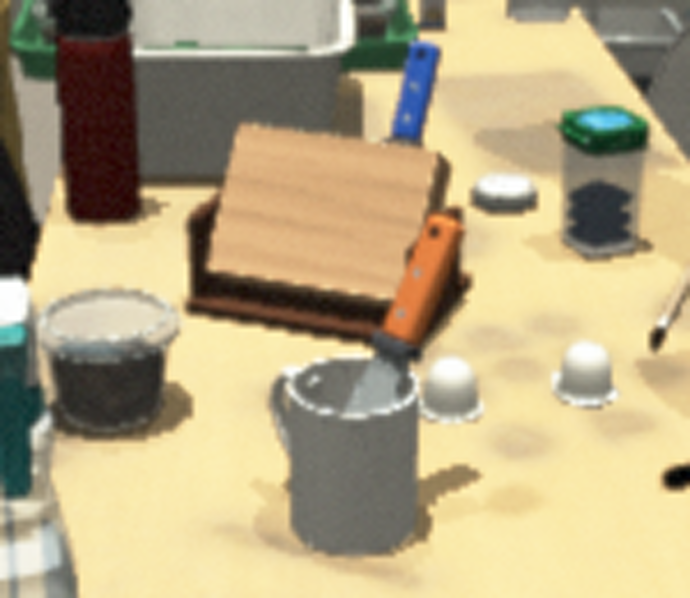

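The crops show three things. The scraper leans out of the mug toward the lower right, flat side up. The jelly cups are at top-view pixels (350,237) and (357,270). The rack's empty slot is the dark line at the far end of the block's narrow top face, around crop (675,175), and the blue handle is at the near end. Next I'll fit the frames.

```bash
cat >> h.py <<'E'
def frame(az,lean):  # columns x,y,z; z leans to azimuth az; x = normal with upward component
    z=np.array([np.sin(lean)*np.cos(az),np.sin(lean)*np.sin(az),np.cos(lean)])
    y=np.array([np.sin(az),-np.cos(az),0]); return np.stack([np.cross(y,z),y,z],1)
E
python3 - <<'E'
from h import *
def rng(n,m,P,d):
    q=P[(m>0)&(d>0)]; return q
for n in("top","side"):
    im,d,P=load(n,n+"0"); hsv=cv2.cvtColor(im,cv2.COLOR_RGB2HSV)
    for k,lo,hi,lean in(("orange",(3,150,70),(16,255,255),32),("blue",(100,150,50),(122,255,255),35)):
        m=cv2.inRange(hsv,lo,hi); nn,l,st,ce=cv2.connectedComponentsWithStats(m)
        best=None
        for i in range(1,nn):
            q=P[(l==i)&(d>0)]
            if len(q)<25 or not(.4<q[:,0].mean()<.62 and -.3<q[:,1].mean()<.25 and .1<q[:,2].mean()<.25): continue
            c=q.mean(0); w,v=np.linalg.eigh(np.cov(q.T)); ax=v[:,2]*np.sign(v[2,2]); az=np.arctan2(ax[1],ax[0])
            F=frame(az,np.radians(lean)); e=(q-c)@F
            print(n,k,len(q),ce[i].round(1),"c",c.round(4),"az",np.degrees(az).round(1),"lean",np.degrees(np.arccos(ax[2])).round(1),"pct1,50,99 local",np.percentile(e,[1,10,50,90,99],axis=0).round(4).tolist())
# big face
for n,box in(("top",(395,430,185,235)),("side",(300,333,172,196))):
    im,d,P=load(n,n+"0"); q=P[box[2]:box[3],box[0]:box[1]].reshape(-1,3)
    for _ in range(6):
        c=q.mean(0); v=np.linalg.svd(q-c,full_matrices=False)[2][2]; v*=np.sign(v[2]); r=(q-c)@v
        q=q[abs(r)<max(.002,2*r.std())]
    print(n,"face n",v.round(4),"az",np.degrees(np.arctan2(v[1],v[0])).round(2),"lean",np.degrees(np.arcsin(v[2])).round(2),"c",c.round(4),len(q),r.std().round(4))
for n in("top","side"):
    im,d,P=load(n,n+"0"); g=(P[...,2]>.085)&(P[...,2]<.105)&(np.hypot(P[...,0]-.55,P[...,1]-.17)<.08)
    q=P[g]; A=np.c_[2*q[:,:2],np.ones(len(q))]; s=np.linalg.lstsq(A,(q[:,:2]**2).sum(1),rcond=None)[0]
    print(n,"mug rim",s[:2].round(4),np.sqrt(s[2]+s[:2]@s[:2]).round(4),len(q))
E
```

```text
top orange 31 [427.8 210.8] c [ 0.5653 -0.1784  0.1205] az 156.5 lean 87.5 pct1,50,99 local [[-0.0253, -0.0026, -0.0233], [-0.0196, -0.0018, -0.0122], [-0.0004, 0.0002, 0.0015], [0.0198, 0.0017, 0.0147], [0.024, 0.0021, 0.0169]]
top orange 122 [312.1 218. ] c [0.5192 0.1395 0.1537] az -134.6 lean 23.7 pct1,50,99 local [[-0.0577, -0.0118, -0.1144], [-0.006, -0.0096, -0.0324], [0.0028, 0.0001, 0.0042], [0.0047, 0.0096, 0.0308], [0.0056, 0.0109, 0.0342]]
top blue 166 [433.1 228.3] c [ 0.5092 -0.1836  0.1696] az -111.1 lean 36.5 pct1,50,99 local [[-0.0083, -0.0118, -0.0423], [-0.0041, -0.0089, -0.034], [0.0005, 0.0009, 0.0021], [0.0032, 0.0081, 0.0309], [0.0047, 0.0099, 0.0346]]
side orange 246 [336.8 200. ] c [0.5166 0.1334 0.1435] az 85.4 lean 74.5 pct1,50,99 local [[-0.0404, -0.019, -0.2], [-0.0323, -0.0138, -0.0078], [-0.0081, -0.0006, 0.009], [0.0189, 0.0145, 0.0254], [0.1937, 0.0233, 0.0306]]
side blue 84 [335.2 158.8] c [ 0.5074 -0.1785  0.1647] az -107.7 lean 35.5 pct1,50,99 local [[-0.0061, -0.0109, -0.0359], [-0.0034, -0.0077, -0.0305], [-0.0, 0.001, -0.0008], [0.0033, 0.0068, 0.027], [0.006, 0.0093, 0.0323]]
top face n [0.3144 0.7588 0.5704] az 67.49 lean 34.78 c [ 0.5778 -0.1341  0.0904] 1287 0.0023
side face n [ 0.0164 -0.3299  0.9439] az -87.16 lean 70.71 c [ 0.575  -0.1285  0.0919] 792 0.0239
top mug rim [0.5664 0.1786] 0.0377 151
side mug rim [0.5632 0.1844] 0.0364 296
```

```bash
python3 - <<'E'
from h import *
def fit(P,d,im,lo,hi,lean,c0,tag,az=None):
    hsv=cv2.cvtColor(im,cv2.COLOR_RGB2HSV); m=cv2.inRange(hsv,lo,hi)>0
    q=P[m&(d>0)]; q=q[np.linalg.norm(q-c0,axis=1)<.06]
    free=az is None
    if free: az=np.radians(-134)
    for _ in range(8):
        F=frame(az,np.radians(lean)); c=np.median(q,0); e=(q-c)@F
        k=(abs(e[:,0]-np.percentile(e[:,0],70))<.004); s=q[k]; cc=s.mean(0)
        if free:
            w,v=np.linalg.eigh(np.cov(s.T)); ax=v[:,2]*np.sign(v[2,2]); az=np.arctan2(ax[1],ax[0]); 
    w,v=np.linalg.eigh(np.cov(s.T)); ax=v[:,2]*np.sign(v[2,2])
    e=(s-cc)@F; ymid=(np.percentile(e[:,1],3)+np.percentile(e[:,1],97))/2
    zl,zh=np.percentile(e[:,2],[1,99]); xm=np.median(e[:,0])
    print(tag,len(s),"az",np.degrees(az).round(2),"pca lean",np.degrees(np.arccos(ax[2])).round(1),"pca az",np.degrees(np.arctan2(ax[1],ax[0])).round(1),"n",v[:,0].round(3),"y",np.percentile(e[:,1],[3,97]).round(4),"z",zl.round(4),zh.round(4))
    o=cc+F@[xm-.008,ymid,(zl+zh)/2-.0475]
    print("   origin",o.round(4),"grip60",(o+.06*F[:,2]).round(4)); return o
az=np.radians(-112.5)
for n in("top","side"):
    im,d,P=load(n,n+"0")
    fit(P,d,im,(3,150,70),(16,255,255),32,np.array([.518,.139,.155]),n+" orange")
    b=fit(P,d,im,(100,150,50),(122,255,255),35,np.array([.509,-.183,.169]),n+" blue",az)
    F=frame(az,np.radians(35))
    print("  empty from blue",(b-.095*F[:,1]).round(4))
F=frame(az,np.radians(35)); print(F.round(4))
for n in("top","side"):
    im,d,P=load(n,n+"0")
    g=(P[...,0]>.45)&(P[...,0]<.72)&(P[...,1]>-.28)&(P[...,1]<-.05)&(P[...,2]>.05)&(P[...,2]<.16)
    L=(P-np.array([.615,-.195,.12]))@F
    f=g&(abs(L[...,2])<.01)&(abs(L[...,0])<.03)&(abs(L[...,1]-.04)<.06)
    e=L[f]; print(n,"topface",f.sum(),"z med",np.median(e[:,2]).round(4),e[:,2].std().round(4),"x pct",np.percentile(e[:,0],[1,5,95,99]).round(4))
    f=g&(L[...,2]<-.015)&(L[...,2]>-.09)&(abs(L[...,0]-.021)<.012)&(L[...,1]>-.04)&(L[...,1]<.14)
    e=L[f]; A=np.c_[np.ones(len(e)),e[:,1:]]; s=np.linalg.lstsq(A,e[:,0],rcond=None)[0]; print("  bigface",f.sum(),"x",np.median(e[:,0]).round(4),"slopes",s.round(4),"y pct",np.percentile(e[:,1],[1,99]).round(4))
# rectified view of top face, 0.25 mm/px
im,d,_=load("top","top0"); K,Rm,t,c=cam("top")
ys,xs=np.meshgrid(np.arange(-50,140,.25),np.arange(-35,35,.25)); W=np.array([.615,-.195,.12])+np.stack([xs,ys,0*xs],-1)/1000@F.T
q=(W@Rm.T+t)@K.T; q=q[...,:2]/q[...,2:]
cv2.imwrite("pics/rect.png",cv2.remap(im,q[...,0].astype('f4'),q[...,1].astype('f4'),cv2.INTER_CUBIC)[:,:,::-1])
E
```

```text
top orange 91 az -135.77 pca lean 32.5 pca az -135.8 n [0.587 0.606 0.536] y [-0.0107  0.0106] z -0.0419 0.0331
   origin [0.538  0.1574 0.1033] grip60 [0.5152 0.1352 0.1542]
top blue 140 az -112.5 pca lean 35.3 pca az -110.5 n [0.276 0.768 0.578] y [-0.0106  0.0091] z -0.0401 0.0365
   origin [ 0.5194 -0.1624  0.1238] grip60 [ 0.5062 -0.1942  0.173 ]
  empty from blue [ 0.6072 -0.1988  0.1238]
side orange 182 az -136.35 pca lean 32.1 pca az -136.4 n [0.596 0.603 0.531] y [-0.0127  0.0103] z -0.0368 0.037
   origin [0.5338 0.1572 0.1041] grip60 [0.5108 0.1352 0.155 ]
side blue 60 az -112.5 pca lean 35.9 pca az -107.9 n [0.287 0.758 0.586] y [-0.0096  0.0084] z -0.0366 0.0314
   origin [ 0.5166 -0.1576  0.1201] grip60 [ 0.5034 -0.1894  0.1692]
  empty from blue [ 0.6044 -0.194   0.1201]
[[ 0.3135 -0.9239 -0.2195]
 [ 0.7568  0.3827 -0.5299]
 [ 0.5736  0.      0.8192]]
top topface 564 z med 0.0025 0.004 x pct [-0.0225 -0.0199  0.0196  0.021 ]
  bigface 995 x 0.018 slopes [ 0.0178 -0.003  -0.0087] y pct [-0.0363  0.1365]
side topface 118 z med -0.0034 0.0043 x pct [0.0054 0.0112 0.0212 0.0216]
  bigface 948 x 0.0172 slopes [ 0.0171 -0.0035 -0.0069] y pct [-0.0286  0.1369]
```

View pics/rect.png

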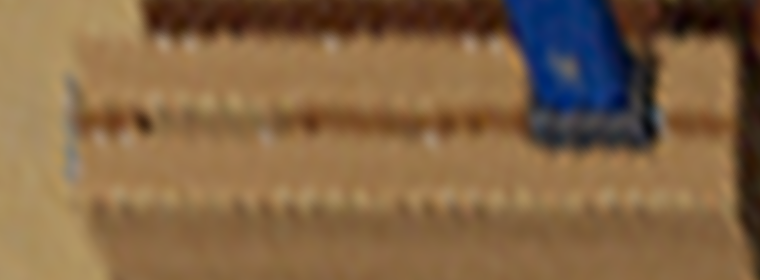

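```bash
python3 - <<'E'
from h import *
F=frame(np.radians(-112.5),np.radians(35)); O=np.array([.615,-.195,.12])+F@[-.003,.0043,.0021]
print(O.round(4))
im,d,_=load("top","top0"); K,Rm,t,c=cam("top")
ys,xs=np.meshgrid(np.arange(-50,140,.25),np.arange(-35,35,.25)); W=O+np.stack([xs,ys,0*xs],-1)/1000@F.T
q=(W@Rm.T+t)@K.T; q=q[...,:2]/q[...,2:]
r=cv2.remap(im,q[...,0].astype('f4'),q[...,1].astype('f4'),cv2.INTER_CUBIC).astype(float)
xv=xs[:,0]
for y0,y1 in((-30,-20),(22,40),(40,58),(58,76)):
    k=(ys[0]>=y0)&(ys[0]<y1); p=r[:,k,2].mean(1); s=(abs(xv)<8); w=np.clip(np.median(p[s])-p[s],0,None)
    print(y0,"seam x",(xv[s]@w/w.sum()).round(2),"edge lo/hi",xv[np.argmax(np.gradient(p)*(abs(xv+21)<5))],xv[np.argmin(np.gradient(p)*(abs(xv-21)<5))])
p=r[(abs(xv)<2.5)].mean(0)
print([(int(y),p[abs(ys[0]-y)<1].mean(0).round().astype(int).tolist()) for y in range(-40,60,2)])
# tool target for grasp
S=frame(np.radians(-135.5),np.radians(32)); 
for s in(1,-1):
    Z=-S[:,2];Y=s*S[:,0];X=np.cross(Y,Z); print("grasp",s,R.from_matrix(np.stack([X,Y,Z],1)).as_euler('xyz',True).round(1))
E
```

```text
[ 0.6096 -0.1967  0.12  ]
-30 seam x -0.68 edge lo/hi -25.5 20.25
22 seam x -0.12 edge lo/hi -21.5 21.25
40 seam x 0.37 edge lo/hi -21.5 20.75
58 seam x -0.01 edge lo/hi -21.5 21.0
[(-40, [171, 144, 96]), (-38, [160, 139, 103]), (-36, [136, 117, 95]), (-34, [122, 91, 65]), (-32, [122, 81, 43]), (-30, [130, 87, 46]), (-28, [130, 86, 48]), (-26, [116, 71, 35]), (-24, [120, 73, 39]), (-22, [136, 91, 55]), (-20, [122, 83, 47]), (-18, [88, 56, 29]), (-16, [114, 83, 50]), (-14, [137, 107, 68]), (-12, [131, 101, 63]), (-10, [139, 105, 67]), (-8, [136, 103, 68]), (-6, [128, 95, 62]), (-4, [134, 102, 64]), (-2, [136, 106, 66]), (0, [136, 103, 65]), (2, [135, 102, 64]), (4, [133, 103, 65]), (6, [135, 105, 65]), (8, [137, 106, 63]), (10, [133, 106, 66]), (12, [137, 108, 73]), (14, [133, 100, 67]), (16, [119, 87, 53]), (18, [119, 85, 47]), (20, [127, 87, 47]), (22, [119, 77, 42]), (24, [106, 62, 31]), (26, [118, 73, 36]), (28, [127, 84, 45]), (30, [126, 83, 46]), (32, [124, 82, 43]), (34, [125, 81, 42]), (36, [125, 80, 43]), (38, [126, 84, 43]), (40, [127, 84, 44]), (42, [122, 79, 42]), (44, [118, 79, 41]), (46, [123, 83, 46]), (48, [123, 82, 47]), (50, [120, 82, 44]), (52, [127, 87, 44]), (54, [134, 92, 53]), (56, [123, 80, 43]), (58, [111, 69, 33])]
grasp 1 [148.    0.  134.5]
grasp -1 [-148.     0.   -45.5]
```

```bash
cat >> h.py <<'E'
def rel(p,Rt,o=None):  # shift mm / rotvec deg from the present pose to (p,Rt) along tool axes
    o=o or telemetry.get_obs(); A=R.from_euler('xyz',o["tcp_rot"],True)
    return (A.inv().apply(np.array(p)-o["ee_pos"])*1000).round(1),np.degrees((A.inv()*Rt).as_rotvec()).round(2)
def tool(F,s=1):
    Z=-F[:,2];Y=s*F[:,0]; return R.from_matrix(np.stack([np.cross(Y,Z),Y,Z],1))
E
python3 - <<'E'
from h import *
print(rel([.36,-.05,.36],R.from_euler('xyz',[180,0,62],True)))
E
```

```text
(array([ 313.1, -365.3, -109.9]), array([-7.000e-02, -2.000e-02, -3.938e+01]))
```

Emit:
{"api": "play_rows", "payload": {"increments": [[[31,-36,-20],[0,0,-4],0.2],[[62,-73,-40],[0,0,-8],0.4],[[94,-110,-60],[0,0,-12],0.4],[[125,-146,-80],[0,0,-16],0.4],[[157,-183,-100],[0,0,-20],0.4],[[188,-219,-110],[0,0,-24],0.4],[[219,-256,-110],[0,0,-28],0.4],[[250,-292,-110],[0,0,-32],0.4],[[282,-329,-110],[0,0,-36],0.4],[[313,-365,-110],[0,0,-40],0.4],[[313,-365,-110],[0,0,-40],0.4],[[313,-365,-110],[0,0,-40],0.4]], "grip_force": 60}}

```text
time: 1.3
ee_pos: [0.3602, -0.0491, 0.3601]
tcp_rot: [-180.0, 0.0, 62.9]
wrist_force: [-0.0, -0.5, -0.4]
opening: 0.0513
grasp_force: 0.0
```

```bash
python3 - <<'E'
from h import *
o=telemetry.get_obs(); print(o["time"],o["q"].round(1),o["ee_pos"],o["tcp_rot"],o["opening"])
S=frame(np.radians(-135.7),np.radians(32)); G=np.array([.515,.1355,.155])
for s in(1,-1): print(s,rel(G+.09*S[:,2],tool(S,s)))
E
```

```text
1.3 [ -7.7 -15.7   3.6 109.4  -0.  109.4] [ 0.3602271  -0.04905272  0.36005178] [-1.79969413e+02  2.04003636e-02  6.28535783e+01] 0.051290450384050924
1 (array([189.7,  38.4, 128.6]), array([-27.74,  19.92, -69.48]))
-1 (array([189.7,  38.4, 128.6]), array([ 21.72,  30.25, 105.33]))
```

Emit:
{"api": "play_rows", "payload": {"increments": [[[15,3,0],[-2.8,2,-7],0.4],[[34,7,15],[-5.6,4,-14],0.4],[[53,11,30],[-8.4,6,-21],0.4],[[72,15,45],[-11.1,8,-28],0.4],[[91,19,60],[-13.9,10,-35],0.4],[[112,23,75],[-16.7,12,-42],0.4],[[133,27,90],[-19.5,14,-49],0.4],[[152,31,104],[-22.2,16,-56],0.4],[[171,35,118],[-25,18,-63],0.4],[[189.7,38.4,128.6],[-27.74,19.92,-69.48],0.4],[[189.7,38.4,128.6],[-27.74,19.92,-69.48],0.4],[[189.7,38.4,128.6],[-27.74,19.92,-69.48],0.4]]}}

```text
time: 2.5
ee_pos: [0.4812, 0.0986, 0.2317]
tcp_rot: [148.1, -0.0, 133.7]
wrist_force: [0.5, -0.7, -0.3]
opening: 0.051
grasp_force: 0.0
```

```bash
python3 - <<'E'
from h import *
o=telemetry.get_obs(); print(o["time"],o["q"].round(1),o["ee_pos"].round(4),o["tcp_rot"])
S=frame(np.radians(-135.7),np.radians(32)); G=np.array([.515,.1355,.155])
print(rel(G+.0*S[:,2],tool(S,1)))
im,d,P=grab("side","side1")
a,dd,PP=grab("top","top1")
t=np.hstack([cv2.resize(im[90:240,270:400],(520,600),interpolation=2),cv2.resize(a[170:270,260:330],(280,400),interpolation=2).repeat(1,0) if 0 else cv2.resize(a[160:310,260:330],(280,600),interpolation=2)])
cv2.imwrite("pics/pre.png",t[:,:,::-1])
E
```

```text
2.5 [  0.2 -27.9 -25.5  68.1  21.4  51.1] [0.4812 0.0986 0.2317] [ 1.48085045e+02 -4.75827791e-02  1.33725396e+02]
(array([ 3.3,  1.8, 91.5]), array([-0.08,  0.26, -0.51]))
```

View pics/pre.png

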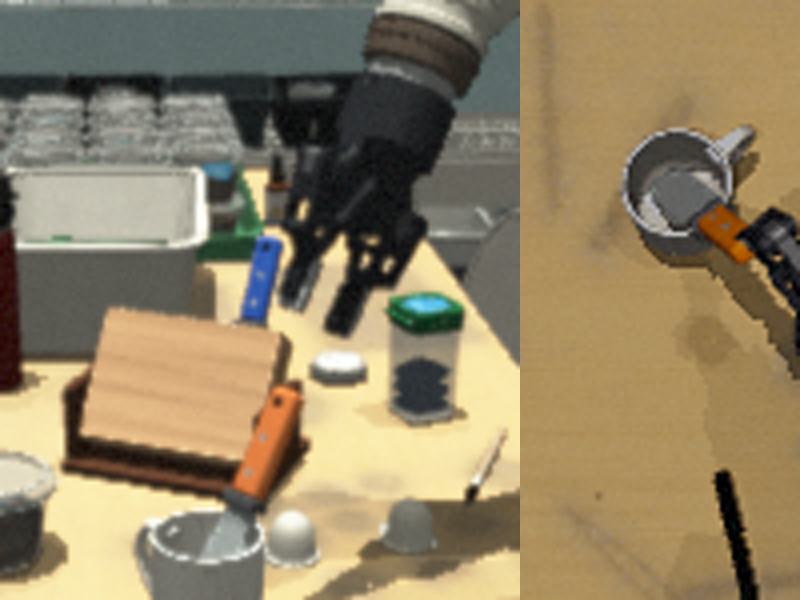

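The gripper is in line above the handle, with the jaws either side of its flat: side view (270,390), top view (720,230). Next I advance along the axis.

Emit:
{"api": "play_rows", "payload": {"increments": [[[1,1,15],[0,0,0],0.4],[[2,1.8,30],[0,0.2,-0.5],0.4],[[3.3,1.8,45],[0,0.26,-0.5],0.4],[[3.3,1.8,60],[0,0.26,-0.5],0.4],[[3.3,1.8,75],[0,0.26,-0.5],0.4],[[3.3,1.8,86],[0,0.26,-0.5],0.4],[[3.3,1.8,91.5],[0,0.26,-0.5],0.4],[[3.3,1.8,91.5],[0,0.26,-0.5],0.4]]}}

```text
time: 3.4
ee_pos: [0.5151, 0.1375, 0.1548]
tcp_rot: [148.0, 0.0, 134.6]
wrist_force: [-0.2, 0.2, 0.8]
opening: 0.0511
grasp_force: 0.0
```

Emit:
{"api": "play_rows", "payload": {"increments": [[[0,0,0],[0,0,0],0.6],[[0,0,0],[0,0,0],0.65],[[0,0,0],[0,0,0],0.7],[[0,0,0],[0,0,0],0.75],[[0,0,0],[0,0,0],0.8],[[0,0,0],[0,0,0],0.85],[[0,0,0],[0,0,0],1],[[0,0,0],[0,0,0],1],[[0,0,0],[0,0,0],1]], "grip_force": 60}}

```text
time: 4.3
ee_pos: [0.515, 0.1376, 0.1549]
tcp_rot: [148.0, 0.1, 134.6]
wrist_force: [-0.1, -0.3, -1.7]
opening: 0.0154
grasp_force: 58.2
```

```bash
python3 - <<'E'
from h import *
o=telemetry.get_obs(); print(o["time"],o["q"].round(1),o["ee_pos"].round(4),o["tcp_rot"],o["wrist_force"],o["torque"].round(2),o["opening"],o["grasp_force"])
im,d,P=grab("side","side2")
a,dd,PP=grab("top","top2")
for n,x in(("side",P),("top",PP)):
    g=(x[...,2]>.085)&(x[...,2]<.105)&(np.hypot(x[...,0]-.566,x[...,1]-.18)<.06)
    q=x[g]; A=np.c_[2*q[:,:2],np.ones(len(q))]; s=np.linalg.lstsq(A,(q[:,:2]**2).sum(1),rcond=None)[0]
    print(n,"mug rim",s[:2].round(4),np.sqrt(s[2]+s[:2]@s[:2]).round(4),len(q))
E
```

```text
4.3 [  5.3 -23.2 -31.1  56.2  19.6  55.2] [0.515  0.1376 0.1549] [1.47988727e+02 5.81569371e-02 1.34625484e+02] [-0.06863109 -0.30668389 -1.65718592] [-0.54  0.52 -0.01] 0.015397510376054356 58.23406219482422
side mug rim [0.5648 0.1861] 0.0361 298
top mug rim [0.5668 0.1795] 0.0379 141
```

Emit:
{"api": "play_rows", "payload": {"increments": [[[0,0.5,-4],[0,0,0],1],[[0,1,-10],[0,0,0],1],[[0,1.5,-20],[0,0,0],1],[[0,2,-32],[0,0,0],1],[[0,2,-46],[0,0,0],1],[[0,2,-60],[0,0,0],1],[[0,2,-75],[0,0,0],1],[[0,2,-90],[0,0,0],1],[[0,2,-105],[0,0,0],1],[[0,2,-120],[0,0,0],1],[[0,2,-135],[0,0,0],1],[[0,2,-150],[0,0,0],1],[[0,2,-160],[0,0,0],1],[[0,2,-165],[0,0,0],1],[[0,2,-165],[0,0,0],1]], "grip_force": 80}}

```text
time: 5.9
ee_pos: [0.4539, 0.0771, 0.2968]
tcp_rot: [147.9, 0.1, 134.6]
wrist_force: [0.2, 0.1, -1.1]
opening: 0.015
grasp_force: 78.4
```

```bash
python3 - <<'E'
from h import *
o=telemetry.get_obs(); print(o["time"],o["q"].round(1),o["ee_pos"].round(4),o["tcp_rot"],o["opening"])
im,d,P=grab("side","side3"); a,dd,PP=grab("top","top3")
for n,x in(("side",P),("top",PP)):
    g=(x[...,2]>.085)&(x[...,2]<.105)&(np.hypot(x[...,0]-.566,x[...,1]-.18)<.06)
    q=x[g]; A=np.c_[2*q[:,:2],np.ones(len(q))]; s=np.linalg.lstsq(A,(q[:,:2]**2).sum(1),rcond=None)[0]
    print(n,"mug rim",s[:2].round(4),np.sqrt(s[2]+s[:2]@s[:2]).round(4),len(q))
F=frame(np.radians(-112.5),np.radians(35)); O=np.array([.6096,-.1967,.12])+F@[0,-.001,0]
print("slot",O)
print("hover tip 50 out",rel(O+F@[0,0,.06+.112+.05],tool(F,1)))
t=np.hstack([cv2.resize(im[90:240,270:400],(400,462),interpolation=2),cv2.resize(a[150:265,260:360],(400,462),interpolation=2)])
cv2.imwrite("pics/out.png",t[:,:,::-1])
E
```

```text
5.9 [ -3.5 -29.4 -19.   77.6  23.2  46.6] [0.4539 0.0771 0.2968] [1.47930309e+02 1.15898031e-01 1.34595358e+02] 0.015031175398918264
side mug rim [0.562  0.1847] 0.0376 255
top mug rim [0.5662 0.179 ] 0.0387 159
slot [ 0.61052388 -0.19708268  0.12      ]
hover tip 50 out (array([-354.9, -165.3, -110.3]), array([ -2.96,  12.67, -19.05]))
```

View pics/out.png

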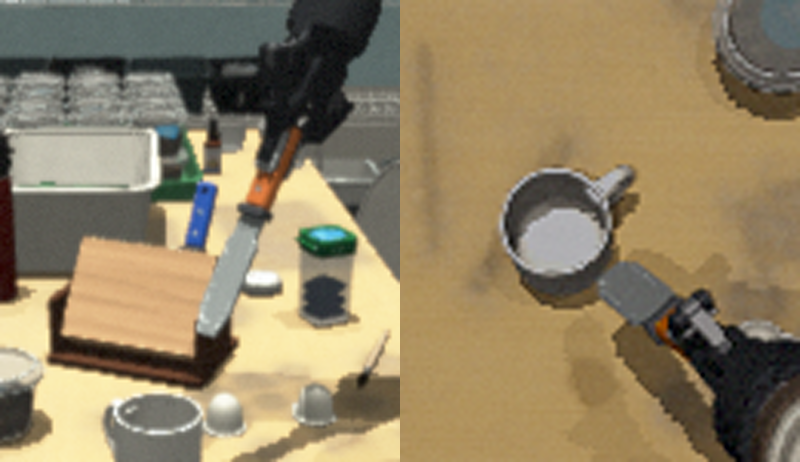

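The blade is clear of the mug, whose rim is still at (555,220) in the right half, and nothing else was disturbed. Next I'll work out a raised waypoint on the way to the rack.

```bash
python3 - <<'E'
from h import *
F=frame(np.radians(-112.5),np.radians(35)); O=np.array([.6105,-.1971,.12]); T=tool(F)
H=O+F[:,2]*.222; H2=O+F[:,2]*.262; print(H,H2)
print(rel([.47,-.08,.38],T)); print(rel(H2,T))
E
```

```text
[ 0.5617714  -0.31474125  0.30185175] [ 0.55299147 -0.33593787  0.33461784]
(array([-123.4,  -39.4, -124. ]), array([ -2.96,  12.67, -19.05]))
(array([-363.8, -165.9, -149.3]), array([ -2.96,  12.67, -19.05]))
```

Emit:
{"api": "play_rows", "payload": {"increments": [[[-15,-5,-25],[0,1,-2],1],[[-40,-13,-55],[0,3,-4],1],[[-68,-22,-85],[-1,4,-6],1],[[-97,-30,-108],[-1,5,-8],1],[[-125,-40,-124],[-2,7,-10],1],[[-155,-55,-128],[-2,8,-12],1],[[-187,-72,-132],[-2.2,9,-14],1],[[-220,-90,-136],[-2.5,10,-15.5],1],[[-255,-108,-140],[-2.7,11,-17],1],[[-290,-127,-144],[-2.8,12,-18],1],[[-323,-145,-147],[-2.96,12.67,-19],1],[[-347,-158,-149],[-2.96,12.67,-19.05],1],[[-363.8,-165.9,-149.3],[-2.96,12.67,-19.05],1],[[-363.8,-165.9,-149.3],[-2.96,12.67,-19.05],1],[[-363.8,-165.9,-149.3],[-2.96,12.67,-19.05],1]]}}

```text
time: 7.5
ee_pos: [0.5533, -0.3359, 0.3337]
tcp_rot: [145.0, -0.1, 157.5]
wrist_force: [0.1, 0.4, -1.7]
opening: 0.0153
grasp_force: 78.3
```

```bash
python3 - <<'E'
from h import *
o=telemetry.get_obs(); print(o["time"],o["q"].round(1),o["ee_pos"].round(4),o["tcp_rot"],o["opening"])
F=frame(np.radians(-112.5),np.radians(35)); O=np.array([.6105,-.1971,.12]); T=tool(F)
print("err to H2",rel(O+F[:,2]*.262,T)); 
im,d,P=grab("side","side4"); a,dd,PP=grab("top","top4")
for n,x,i in(("side",P,im),("top",PP,a)):
    L=(x-O)@F
    m=(L[...,2]>.005+.03)&(L[...,2]<.195)&(abs(L[...,0])<.025)&(abs(L[...,1])<.03)
    e=L[m]; print(n,m.sum(),np.percentile(e,[2,50,98],axis=0).round(4).tolist())
    for z in np.arange(.09,.2,.01):
        k=m&(abs(L[...,2]-z)<.005)
        if k.sum()>2: print("  z",z.round(3),k.sum(),"x",np.median(L[k][:,0]).round(4),"y",L[k][:,1].min().round(4),L[k][:,1].max().round(4))
t=np.hstack([cv2.resize(im[90:240,270:400],(400,462),interpolation=2),cv2.resize(a[150:265,370:470],(400,462),interpolation=2)])
cv2.imwrite("pics/hov.png",t[:,:,::-1])
E
```

```text
7.5 [-43.9  34.4  51.3 121.3  32.3 -25.6] [ 0.5533 -0.3359  0.3337] [ 1.44952319e+02 -8.08219005e-02  1.57502362e+02] 0.015300960586716235
err to H2 (array([ 0.3,  0.4, -0.8]), array([ 0.05, -0.07, -0.04]))
side 230 [[-0.004, -0.0163, 0.0921], [0.001, 0.0012, 0.1403], [0.0058, 0.0176, 0.1907]]
  z 0.09 10 x 0.0011 y -0.0104 0.0102
  z 0.1 20 x 0.0002 y -0.0136 0.0142
  z 0.11 23 x 0.0012 y -0.0161 0.0171
  z 0.12 23 x 0.0006 y -0.0167 0.0173
  z 0.13 24 x 0.0007 y -0.0165 0.0177
  z 0.14 24 x 0.0015 y -0.0136 0.0185
  z 0.15 21 x 0.0006 y -0.0172 0.015
  z 0.16 24 x 0.0003 y -0.0164 0.0187
  z 0.17 25 x 0.0013 y -0.0165 0.0187
  z 0.18 20 x 0.002 y -0.0149 0.0139
  z 0.19 16 x 0.0013 y -0.014 0.0142
top 367 [[-0.0013, -0.0187, 0.0958], [0.0027, -0.0016, 0.1468], [0.0064, 0.0145, 0.1916]]
  z 0.09 5 x 0.0013 y -0.0097 0.0063
  z 0.1 27 x 0.0026 y -0.0197 0.0106
  z 0.11 34 x 0.0019 y -0.0194 0.0122
  z 0.12 34 x 0.003 y -0.0197 0.0153
  z 0.13 42 x 0.0033 y -0.0188 0.0159
  z 0.14 39 x 0.0028 y -0.0175 0.0154
  z 0.15 34 x 0.0026 y -0.0192 0.0152
  z 0.16 46 x 0.0027 y -0.0214 0.0149
  z 0.17 36 x 0.0029 y -0.0175 0.0145
  z 0.18 40 x 0.0031 y -0.0168 0.0143
  z 0.19 30 x 0.0021 y -0.0125 0.011
```

View pics/hov.png

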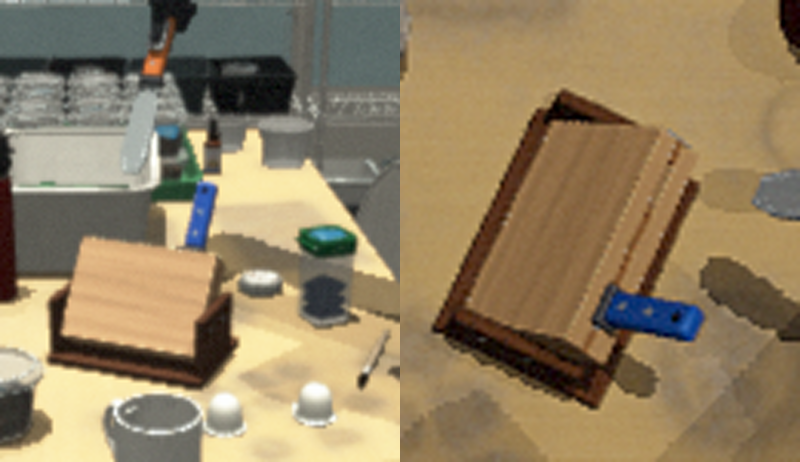

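The blade hovers in line above the slot: side view (140,140), top view (780,190). The rack is undisturbed. Next I advance to about 15 mm out and re-measure.

Emit:
{"api": "play_rows", "payload": {"increments": [[[0,0,12],[0,0,0],1],[[0,0,28],[0,0,0],1],[[0,0,44],[0,0,0],1],[[0,0,58],[0,0,0],1],[[0,0,68],[0,0,0],1],[[0,0,74],[0,0,0],1],[[0,0,74],[0,0,0],1],[[0,0,74],[0,0,0],1]]}}

```text
time: 8.4
ee_pos: [0.5691, -0.2964, 0.2754]
tcp_rot: [145.0, 0.1, 157.5]
wrist_force: [-0.7, -0.1, -1.1]
opening: 0.015
grasp_force: 78.5
```

```bash
cat > m.py <<'E'
from h import *
import sys
tag=sys.argv[1]
o=telemetry.get_obs(); print(o["time"],o["q"].round(1),o["ee_pos"].round(4),o["tcp_rot"].round(2),o["wrist_force"].round(1))
F=frame(np.radians(-112.5),np.radians(35)); O=np.array([.6105,-.1971,.12])
print("tcp local",((o["ee_pos"]-O)@F*1000).round(2),"axis err deg",np.degrees((tool(F).inv()*R.from_euler('xyz',o["tcp_rot"],True)).as_rotvec()).round(2))
D={n:[grab(n,f"{n}{tag}_{i}") for i in range(2)] for n in("side","top")}
for n,g in D.items():
    L=np.mean([(x[2]-O)@F for x in g],0)
    m=(L[...,2]>.022)&(L[...,2]<.105)&(abs(L[...,0])<.02)&(abs(L[...,1])<.03); e=L[m]
    k=abs(e[:,1])<.012
    A=np.c_[np.ones(k.sum()),e[k,2]]; s=np.linalg.lstsq(A,e[k,0],rcond=None)[0]
    ed=[]
    for z in np.arange(.03,.085,.006):
        q=e[abs(e[:,2]-z)<.004]; 
        if len(q)>8: ed.append([q[:,1].min(),q[:,1].max()])
    ed=np.array(ed)*1000
    b=(L[...,2]<-.015)&(L[...,2]>-.09)&(abs(L[...,0]-.021)<.006)&(L[...,1]>-.025)&(L[...,1]<.12)
    print(n,m.sum(),"blade centre x at z0 mm",(s[0]*1e3-2).round(2),"slope",s[1].round(4),"med x",(np.median(e[k,0])*1e3-2).round(2),"y edges",ed.mean(0).round(1),"| block centre x",((np.median(L[b][:,0])-.021)*1e3).round(2),"zmin",(e[:,2].min()*1e3).round(1))
E
python3 m.py a; python3 - <<'E'
from h import *
F=frame(np.radians(-112.5),np.radians(35)); O=np.array([.6105,-.1971,.12])
im,d,_=load("top","topa_0"); K,Rm,t,c=cam("top")
ys,xs=np.meshgrid(np.arange(-50,50,.2),np.arange(-40,40,.2)); W=O+np.stack([xs,ys,0*xs],-1)/1000@F.T
q=(W@Rm.T+t)@K.T; q=q[...,:2]/q[...,2:]
r=cv2.remap(im,q[...,0].astype('f4'),q[...,1].astype('f4'),cv2.INTER_CUBIC)
ims=load("side","sidea_0")[0]
cv2.imwrite("pics/near.png",np.hstack([r,cv2.resize(ims[140:210,280:350],(400,400),interpolation=2)])[:,:,::-1])
E
```

```text
8.4 [-40.6  27.3  34.5 109.4  33.1 -21.8] [ 0.5691 -0.2964  0.2754] [1.4501e+02 8.0000e-02 1.5752e+02] [-0.7 -0.1 -1.1]
tcp local [  0.98   0.23 188.98] axis err deg [ 0.01 -0.06 -0.06]
side 191 blade centre x at z0 mm -0.23 slope 0.0087 med x 0.36 y edges [-14.3  16.7] | block centre x -0.83 zmin 23.1
top 258 blade centre x at z0 mm 0.13 slope 0.0092 med x 0.83 y edges [-18.6  13.6] | block centre x -0.17 zmin 23.3
```

View pics/near.png

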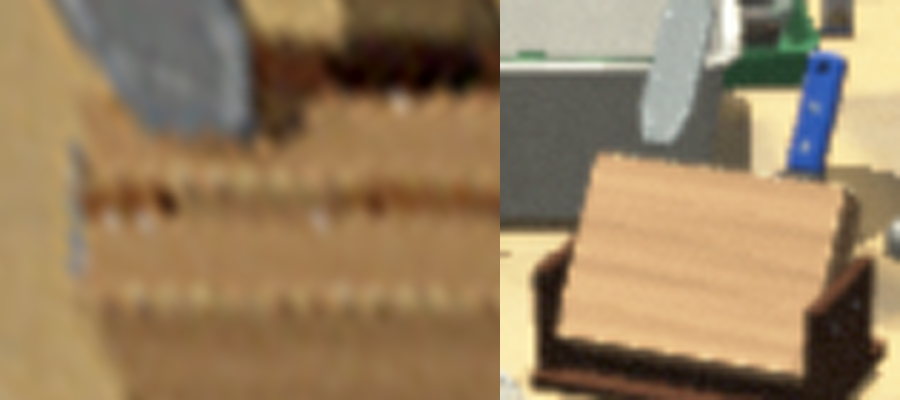

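```bash
python3 - <<'E'
from h import *
F=frame(np.radians(-112.5),np.radians(35)); O=np.array([.6105,-.1971,.12])
def fit(e,it=6):
    for _ in range(it):
        A=np.c_[np.ones(len(e)),e[:,1:]]; s=np.linalg.lstsq(A,e[:,0],rcond=None)[0]; r=e[:,0]-A@s
        e=e[abs(r)<max(2.5*r.std(),.001)] if _<it-1 else e
    return (s*[1e3,1,1]).round(4),len(e),(r.std()*1e3).round(2)
for n in("side","top"):
    L=np.mean([(load(n,f"{n}a_{i}")[2]-O)@F for i in range(2)],0)
    b=(L[...,2]<-.012)&(L[...,2]>-.085)&(abs(L[...,0]-.021)<.006)&(L[...,1]>-.025)&(L[...,1]<.12)
    m=(L[...,2]>.022)&(L[...,2]<.115)&(abs(L[...,0])<.02)&(abs(L[...,1])<.013)
    print(n,"block",fit(L[b]),"blade",fit(L[m]))
E
```

```text
side block (array([2.01782e+01, 6.00000e-04, 6.00000e-04]), 766, np.float64(1.52)) blade (array([1.8446, 0.006 , 0.0084]), 159, np.float64(1.72))
top block (array([2.08337e+01, 2.00000e-03, 1.20000e-03]), 794, np.float64(1.31)) blade (array([ 2.2051e+00, -3.0000e-04,  8.4000e-03]), 222, np.float64(1.28))
```

Emit:
{"api": "play_rows", "payload": {"increments": [[[1,-0.8,3],[0,0,0],1],[[1,-0.8,7],[0,0,0],1],[[1,-0.8,11],[0,0,0],1],[[1,-0.8,14],[0,0,0],1],[[1,-0.8,16],[0,0,0],1],[[1,-0.8,17],[0,0,0],1],[[1,-0.8,18],[0,0,0],1],[[1,-0.8,18],[0,0,0],1]]}}

```text
time: 9.4
ee_pos: [0.5721, -0.2873, 0.2592]
tcp_rot: [145.0, 0.0, 157.5]
wrist_force: [0.7, 0.3, -1.0]
opening: 0.015
grasp_force: 78.5
```

```bash
cat > s.py <<'E'
from h import *
o=telemetry.get_obs(); F=frame(np.radians(-112.5),np.radians(35)); O=np.array([.6105,-.1971,.12])
print(o["time"],"tcp local",((o["ee_pos"]-O)@F*1000).round(2),"tip z",round(((o["ee_pos"]-O)@F[:,2])*1000-172,2),"rot",np.degrees((tool(F).inv()*R.from_euler('xyz',o["tcp_rot"],True)).as_rotvec()).round(2),"F local",(o["wrist_force"]@F).round(1),"M local",(o["torque"]@F).round(2),"q",o["q"].round(1))
E
python3 s.py
```

```text
9.4 tcp local [ -0.49   0.99 170.26] tip z -1.74 rot [-0.01 -0.02 -0.02] F local [-0.2 -0.6 -1.1] M local [ 0.04  0.73 -0.02] q [-39.8  26.   31.  106.7  33.2 -20.9]
```

Emit:
{"api": "play_rows", "payload": {"increments": [[[0,0,1],[0,0,0],1],[[0,0,2],[0,0,0],1],[[0,0,3],[0,0,0],1],[[0,0,3],[0,0,0],1]]}}

```text
time: 9.8
ee_pos: [0.5727, -0.2857, 0.2567]
tcp_rot: [145.0, 0.0, 157.5]
wrist_force: [0.3, -1.0, -0.7]
opening: 0.0152
grasp_force: 78.5
```

```bash
python3 s.py
```

```text
9.8 tcp local [ -0.52   1.01 167.18] tip z -4.82 rot [-0.01 -0.01 -0.01] F local [-1.1 -0.6 -0.1] M local [0.02 0.77 0.02] q [-39.7  25.9  30.5 106.3  33.2 -20.7]
```

Emit:
{"api": "play_rows", "payload": {"increments": [[[0,0,1],[0,0,0],1],[[0,0,2],[0,0,0],1],[[0,0,3],[0,0,0],1],[[0,0,4],[0,0,0],1],[[0,0,5],[0,0,0],1]]}}

```text
time: 10.3
ee_pos: [0.5738, -0.2831, 0.2526]
tcp_rot: [145.0, 0.0, 157.5]
wrist_force: [0.5, -0.6, -1.1]
opening: 0.0151
grasp_force: 78.5
```

```bash
python3 s.py
```

```text
10.3 tcp local [ -0.53   0.98 162.22] tip z -9.78 rot [-0.01 -0.02 -0.01] F local [-0.9 -0.7 -0.8] M local [ 0.02  0.7  -0.  ] q [-39.4  25.6  29.6 105.6  33.3 -20.4]
```

Emit:
{"api": "play_rows", "payload": {"increments": [[[0,0,2],[0,0,0],1],[[0,0,4],[0,0,0],1],[[0,0,6],[0,0,0],1],[[0,0,8],[0,0,0],1],[[0,0,10],[0,0,0],1]]}}

```text
time: 10.8
ee_pos: [0.5758, -0.2777, 0.2444]
tcp_rot: [145.0, -0.0, 157.5]
wrist_force: [-2.2, 0.0, 0.7]
opening: 0.0151
grasp_force: 78.5
```

```bash
python3 s.py; python3 m.py b|tail -2; python3 - <<'E'
from h import *
a=load("top","topb_0")[0]; s=load("side","sideb_0")[0]
cv2.imwrite("pics/in.png",np.hstack([cv2.resize(a[160:240,385:465],(400,400),interpolation=2),cv2.resize(s[120:210,280:370],(400,400),interpolation=2)])[:,:,::-1])
E
```

```text
10.8 tcp local [ -0.49   1.22 152.21] tip z -19.79 rot [-0.    0.01  0.  ] F local [-0.3  2.   1. ] M local [ 0.76  0.66 -0.02] q [-39.   25.   28.  104.2  33.4 -19.9]
side 188 blade centre x at z0 mm -3.69 slope 0.0553 med x -1.05 y edges [-12.8  17.5] | block centre x -0.72 zmin 22.6
top 251 blade centre x at z0 mm -2.86 slope 0.0574 med x -0.01 y edges [-16.4  15.5] | block centre x -0.13 zmin 22.2
```

View pics/in.png

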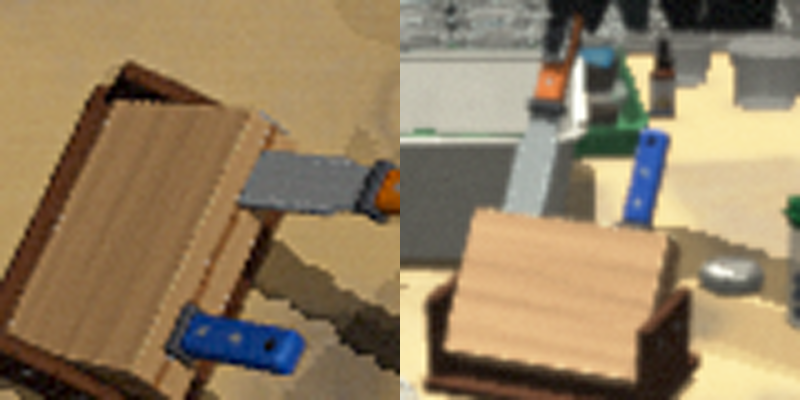

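The blade is in the slot: left half (250,185), right half (520,210). The +2 N in y is the catch roller. I continue in steps.

Emit:
{"api": "play_rows", "payload": {"increments": [[[0,0,2],[0,0,0],1],[[0,0,4],[0,0,0],1],[[0,0,6],[0,0,0],1],[[0,0,8],[0,0,0],1],[[0,0,10],[0,0,0],1],[[0,0,12],[0,0,0],1],[[0,0,12],[0,0,0],1]]}}

```text
time: 11.7
ee_pos: [0.5781, -0.271, 0.2343]
tcp_rot: [145.0, -0.1, 157.5]
wrist_force: [-5.6, 2.2, 0.2]
opening: 0.0149
grasp_force: 78.9
```

```bash
python3 s.py
```

```text
11.7 tcp local [ -0.56   1.69 139.87] tip z -32.13 rot [-0.01  0.08  0.05] F local [-0.   6.   0.2] M local [ 1.99  0.58 -0.02] q [-38.4  24.4  26.1 102.6  33.5 -19.2]
```

Emit:
{"api": "play_rows", "payload": {"increments": [[[0,0,3],[0,0,0],1],[[0,0,6],[0,0,0],1],[[0,0,9],[0,0,0],1],[[0,0,12],[0,0,0],1],[[0,0,15],[0,0,0],1],[[0,0,18],[0,0,0],1],[[0,0,18],[0,0,0],1]]}}

```text
time: 12.4
ee_pos: [0.5819, -0.2611, 0.2191]
tcp_rot: [145.0, -0.2, 157.5]
wrist_force: [-6.9, 3.6, -1.6]
opening: 0.0151
grasp_force: 78.6
```

```bash
python3 s.py
```

```text
12.4 tcp local [ -0.59   1.96 121.37] tip z -50.63 rot [-0.03  0.14  0.07] F local [-0.4  7.8 -1.7] M local [ 2.17  0.56 -0.  ] q [-37.5  23.6  23.3 100.2  33.6 -18.2]
```

Emit:
{"api": "play_rows", "payload": {"increments": [[[0,0,3],[0,0,0],1],[[0,0,6],[0,0,0],1],[[0,0,9],[0,0,0],1],[[0,0,12],[0,0,0],1],[[0,0,15],[0,0,0],1],[[0,0,18],[0,0,0],1],[[0,0,21],[0,0,0],1],[[0,0,24],[0,0,0],1],[[0,0,24],[0,0,0],1]]}}

```text
time: 13.3
ee_pos: [0.5871, -0.2483, 0.1994]
tcp_rot: [145.0, -0.2, 157.5]
wrist_force: [-6.1, 3.4, -1.8]
opening: 0.0153
grasp_force: 78.6
```

```bash
python3 s.py
```

```text
13.3 tcp local [-0.57  2.01 97.31] tip z -74.69 rot [-0.03  0.15  0.07] F local [-0.4  7.  -2. ] M local [2.04 0.58 0.07] q [-36.4  22.6  19.9  97.   33.8 -16.8]
```

Emit:
{"api": "play_rows", "payload": {"increments": [[[0,0,3],[0,0,0],1],[[0,0,6],[0,0,0],1],[[0,0,9],[0,0,0],1],[[0,0,12],[0,0,0],1],[[0,0,15],[0,0,0],1],[[0,0,18],[0,0,0],1],[[0,0,21],[0,0,0],1],[[0,0,24],[0,0,0],1],[[0,0,26],[0,0,0],1],[[0,0,26],[0,0,0],1]]}}

```text
time: 14.3
ee_pos: [0.5928, -0.2346, 0.1781]
tcp_rot: [145.0, -0.2, 157.5]
wrist_force: [-6.3, 3.6, -0.6]
opening: 0.0147
grasp_force: 78.6
```

```bash
python3 s.py
```

```text
14.3 tcp local [-0.59  2.04 71.37] tip z -100.63 rot [-0.03  0.14  0.07] F local [ 0.4  7.2 -1. ] M local [1.98 0.57 0.01] q [-35.1  21.8  16.6  93.6  34.  -15.3]
```

Emit:
{"api": "play_rows", "payload": {"increments": [[[0,0,1],[0,0,0],1],[[0,0,2],[0,0,0],1],[[0,0,3],[0,0,0],1],[[0,0,4],[0,0,0],1],[[0,0,5],[0,0,0],1],[[0,0,6],[0,0,0],1],[[0,0,7],[0,0,0],1],[[0,0,8],[0,0,0],1],[[0,0,8],[0,0,0],1]]}}

```text
time: 15.2
ee_pos: [0.5947, -0.2303, 0.1713]
tcp_rot: [145.0, -0.2, 157.5]
wrist_force: [-4.9, 4.1, -4.2]
opening: 0.0155
grasp_force: 78.2
```

```bash
python3 s.py
```

```text
15.2 tcp local [-0.61  1.91 63.09] tip z -108.91 rot [-0.04  0.15  0.06] F local [-0.8  6.1 -4.6] M local [ 1.49  0.53 -0.02] q [-34.7  21.6  15.6  92.5  34.1 -14.8]
```

Emit:
{"api": "play_rows", "payload": {"increments": [[[0,0,0.7],[0,0,0],1],[[0,0,1.4],[0,0,0],1],[[0,0,2],[0,0,0],1],[[0,0,2],[0,0,0],1]]}}

```text
time: 15.6
ee_pos: [0.5951, -0.2294, 0.17]
tcp_rot: [145.0, -0.1, 157.5]
wrist_force: [-5.9, 3.4, -1.8]
opening: 0.0153
grasp_force: 78.3
```

```bash
python3 s.py
```

```text
15.6 tcp local [-0.59  1.87 61.46] tip z -110.54 rot [-0.03  0.12  0.06] F local [-0.3  6.7 -2. ] M local [1.69 0.61 0.01] q [-34.6  21.6  15.4  92.3  34.1 -14.7]
```

Emit:
{"api": "play_rows", "payload": {"increments": [[[0,0,0.5],[0,0,0],1],[[0,0,1],[0,0,0],1],[[0,0,1.5],[0,0,0],1],[[0,0,1.5],[0,0,0],1]]}}

```text
time: 16.0
ee_pos: [0.5953, -0.2288, 0.1691]
tcp_rot: [145.0, -0.1, 157.5]
wrist_force: [-6.9, 2.4, 0.7]
opening: 0.0148
grasp_force: 78.5
```

```bash
python3 s.py
```

```text
16.0 tcp local [-0.55  1.91 60.35] tip z -111.65 rot [-0.02  0.1   0.07] F local [0.1 7.2 0.8] M local [1.93 0.63 0.04] q [-34.5  21.5  15.2  92.1  34.1 -14.6]
```

Emit:
{"api": "play_rows", "payload": {"increments": [[[0,0,0.5],[0,0,0],1],[[0,0,1],[0,0,0],1],[[0,0,1.5],[0,0,0],1],[[0,0,1.5],[0,0,0],1]]}}

```text
time: 16.4
ee_pos: [0.5954, -0.2286, 0.1689]
tcp_rot: [145.0, -0.1, 157.5]
wrist_force: [-12.0, -1.6, 6.2]
opening: 0.0153
grasp_force: 79.9
```

```bash
python3 s.py
```

```text
16.4 tcp local [-0.55  1.86 60.04] tip z -111.96 rot [0.02 0.03 0.07] F local [-1.4 10.5  8.5] M local [2.6  0.79 0.01] q [-34.5  21.4  15.1  92.   34.1 -14.5]
```

It's seated: travel stopped at 60.0 mm with 8.5 N axial. I relieve the sideways load and press a little more.

Emit:
{"api": "play_rows", "payload": {"increments": [[[0.5,0,0],[0,0,0],1],[[1,0,0],[0,0,0],1],[[1,0,0.5],[0,0,0],1],[[1,0,1],[0,0,0],1],[[1,0,1],[0,0,0],1]]}}

```text
time: 16.9
ee_pos: [0.5952, -0.2284, 0.1689]
tcp_rot: [145.1, 0.1, 157.4]
wrist_force: [-11.0, -5.4, 8.7]
opening: 0.0145
grasp_force: 80.6
```

```bash
python3 s.py; python3 - <<'E'
from h import *
a=grab("top","topc1")[0]; s=grab("side","sidec1")[0]
cv2.imwrite("pics/home.png",np.hstack([cv2.resize(a[160:240,385:465],(400,400),interpolation=2),cv2.resize(s[120:210,280:370],(400,400),interpolation=2)])[:,:,::-1])
E
```

```text
16.9 tcp local [-0.48  2.15 59.99] tip z -112.01 rot [ 0.06 -0.1   0.01] F local [-2.5  8.1 12.4] M local [ 2.03  0.86 -0.05] q [-34.5  21.2  14.8  91.8  34.1 -14.5]
```

View pics/home.png

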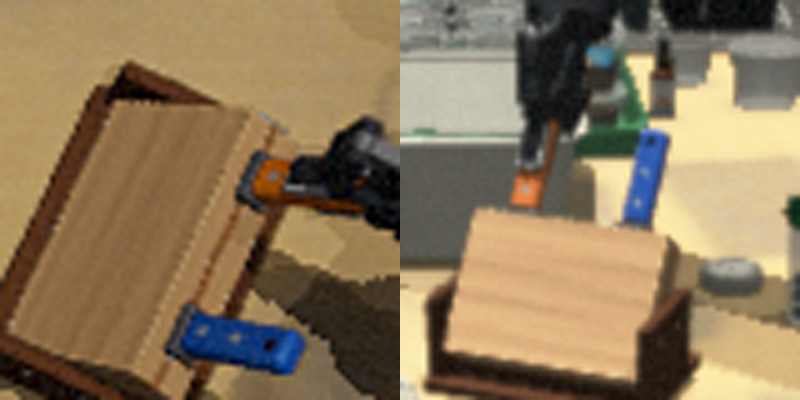

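The bolster sits on the face, (250,180) left, just like the blue one. One more gentle press, then I release slowly.

Emit:
{"api": "play_rows", "payload": {"increments": [[[1,0,0.5],[0,0,0],1],[[1.5,0,1],[0,0,0],1],[[1.5,0,1.5],[0,0,0],1],[[1.5,0,1.5],[0,0,0],1],[[1.5,0,1.5],[0,0,0],1]]}}

```text
time: 17.5
ee_pos: [0.5949, -0.2282, 0.1689]
tcp_rot: [145.1, 0.3, 157.4]
wrist_force: [-8.0, -11.6, 12.7]
opening: 0.0152
grasp_force: 81.5
```

```bash
python3 s.py
```

```text
17.5 tcp local [-0.42  2.48 59.94] tip z -112.06 rot [ 0.1  -0.31 -0.07] F local [-4.   3.  18.3] M local [1.16 1.1  0.05] q [-34.5  20.9  14.5  91.5  34.1 -14.4]
```

Emit:
{"api": "play_rows", "payload": {"increments": [[[0,0,-1],[0,0,0],1],[[0,0,-2],[0,0,0],1],[[0,0,-2],[0,0,0],0.8],[[0,0,-2],[0,0,0],0.6],[[0,0,-2],[0,0,0],0.45],[[0,0,-2],[0,0,0],0.4],[[0,0,-2],[0,0,0],0.4],[[0,0,-2],[0,0,0],0.4]]}}

```text
time: 18.3
ee_pos: [0.5943, -0.2272, 0.1678]
tcp_rot: [145.0, 0.0, 157.5]
wrist_force: [-0.7, 0.5, -0.3]
opening: 0.0515
grasp_force: 0.0
```

```bash
python3 s.py
```

```text
18.3 tcp local [-0.46  3.43 58.7 ] tip z -113.3 rot [-0.01 -0.01 -0.02] F local [-0.   0.9 -0.4] M local [-0.    0.48 -0.04] q [-34.5  21.1  14.6  91.7  34.1 -14.6]
```

Emit:
{"api": "play_rows", "payload": {"increments": [[[0,0,-5],[0,0,0],0.4],[[0,0,-15],[0,0,0],0.4],[[0,0,-30],[0,0,0],0.4],[[0,0,-50],[0,0,0],0.4],[[0,0,-75],[0,0,0],0.4],[[0,0,-100],[0,0,0],0.4],[[0,0,-125],[0,0,0],0.4],[[0,0,-145],[0,0,0],0.4],[[0,0,-150],[0,0,0],0.4],[[0,0,-150],[0,0,0],0.4]]}}

```text
time: 19.3
ee_pos: [0.5613, -0.3075, 0.2912]
tcp_rot: [145.0, 0.1, 157.5]
wrist_force: [-0.8, -0.9, -0.1]
opening: 0.0513
grasp_force: 0.0
```

```bash
python3 - <<'E'
from h import *
F=frame(np.radians(-112.5),np.radians(35)); O=np.array([.6105,-.1971,.12])
a,_,Pt=grab("top","topf"); s,_,Ps=grab("side","sidef")
for n,im,P in(("top",a,Pt),("side",s,Ps)):
    hsv=cv2.cvtColor(im,cv2.COLOR_RGB2HSV); L=(P-O)@F
    for k,lo,hi,y0 in(("orange",(3,170,70),(16,255,255),0),("blue",(100,150,50),(122,255,255),.095)):
        m=(cv2.inRange(hsv,lo,hi)>0)&(L[...,2]>.004)&(L[...,2]<.1)&(abs(L[...,1]-y0)<.03)&(abs(L[...,0])<.03)
        e=L[m]-[0,y0,0]; print(n,k,m.sum(),(np.percentile(e,[3,50,97],axis=0)*1e3).round(1).tolist())
cv2.imwrite("pics/fin.png",np.hstack([cv2.resize(a[140:280,280:460],(450,350),interpolation=2),cv2.resize(s[120:260,240:380],(350,350),interpolation=2)])[:,:,::-1])
print(telemetry.get_obs()["time"])
E
```

```text
top orange 177 [[-4.4, -8.8, 14.4], [5.5, 4.2, 57.5], [9.9, 13.1, 88.9]]
top blue 178 [[0.3, -7.3, 14.3], [7.2, 4.2, 58.4], [11.4, 13.4, 89.3]]
side orange 89 [[0.5, -3.8, 15.6], [4.8, 9.0, 45.7], [9.7, 16.3, 79.9]]
side blue 84 [[2.1, -2.6, 13.8], [6.6, 7.5, 50.4], [11.4, 15.4, 81.1]]
19.4
```

```bash
python3 -c "
from workcell import workorder
print(workorder.job_done())"
```

```text
the job is handed in; nothing more can be done
None
```

I put the orange scraper fully home in the empty slot and handed the job in at about 19 s; the verdict wasn't shown, the catch can't be read directly, I didn't re-check the mug or cups at the end, and I viewed 11 pictures where the limit was 10.

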